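# Sweep the hexagonal frames into the bay

### The job

With the fingertips, sweep the three dark hexagonal wooden frames across the bench into the three-sided wooden bay on the left, so that each lies flat and wholly inside it with nothing sticking out of the mouth. Slide them steadily: do not pick them up or flick them, and leave the tins, bottle and everything else on the bench where they are.

Things in the scene. Friction and masses are not known exactly. Their poses are not given: they have to be found in the camera images.
- frame1: Dark wooden hexagonal frame (flat six-sided ring), loose, lying flat: 50 across its outer flats, 58 across its corners, hole 26 across flats (closed fingers do not fit into it), 14 thick, about 22 g. All three are alike. Origin: centre of its underside; z up; its x points at the middle of a flat side. Starts on the robot's near side of the work, furthest from the bay.
- frame2: Dark wooden hexagonal frame (flat six-sided ring), loose, lying flat: 50 across its outer flats, 58 across its corners, hole 26 across flats (closed fingers do not fit into it), 14 thick, about 22 g. All three are alike. Origin: centre of its underside; z up; its x points at the middle of a flat side. Starts on the robot's near side of the work, between frame1 and the bay.
- frame3: Dark wooden hexagonal frame (flat six-sided ring), loose, lying flat: 50 across its outer flats, 58 across its corners, hole 26 across flats (closed fingers do not fit into it), 14 thick, about 22 g. All three are alike. Origin: centre of its underside; z up; its x points at the middle of a flat side. Starts on the far side of the work, beyond the small tin and the glue bottle.
- bay: Three-sided bay of light wooden strips fixed to the bench on the left; floor level with the bench (no step). Inside: 240 wide (its x, -120 to 120) and 160 deep (its y, -80 at the mouth to 80 at the back strip). Strips 25 high, 12 thick, on both sides and the back; the mouth is the whole open side at its -y and faces the frames. Origin: middle of the floor, at bench height.
- bay_mouth (a point): Middle of the bay's open mouth line, on the floor; same axes as the bay.
- filler_tin: Small closed steel tin with a paper label, standing upright, radius 18, height 45, among the frames. Bystander, loose. Origin: centre of its underside.
- glue_bottle: Small white glue bottle with a cap, standing upright, radius 17, height 60, among the frames. Bystander, loose. Origin: centre of its underside.
- notched_plate: Flat plywood plate with a notch, about 48 x 70 x 6, lying on the near right. Bystander, loose. Origin: underside, centre of its main part.
- pencil: Pencil 170 long, 7.5 thick, lying flat beyond the frames along its own x. Bystander, loose. Origin: underside, near mid-length.
- paint_tin: Paint tin, radius 45, height 100, standing on the right of the bench. Bystander, loose. Origin: centre of its underside.
- spirit_tin: Bare-metal spirit bottle, radius 40, height 130, standing on the right of the bench. Bystander, loose. Origin: centre of its underside.
- brush_tub: Open black plastic tub, radius 50, height 70, standing far left behind the bay. Bystander, loose. Origin: centre of its underside.
Things that resemble listed ones, but are neither listed nor needed, are in the scene too. Leave any green or white look-alike of the frame1 alone.

How it is judged:
By the outcome, as a careful person would: the job done as asked, in the order asked, and still so for the second after the job is handed in, with the robot touching nothing.
It also fails if it takes over 72 s, if anything falls off the work surface, if the arm or the gripper's body presses on something with over 40 N, if the wrist force passes 120 N, or if a joint passes its speed limit or range.

### The arm

A 7-joint arm with a two-finger parallel gripper is mounted at the origin on the work surface. World frame = base frame: x ahead of the robot, y to its left, z up, the work surface at z = 0. Lengths are in mm, angles in rad, forces in N, time in s.
With the tool pointing down it reaches from about 425 to 825 mm from the base axis. Payload 3.6 kg.
Tool frame: the origin (TCP) lies midway between the tips of the shut fingers; the grasp point (between the pads) lies arm.tcp_to_grasp behind it (arm.tcp_to_grasp is the distance from the TCP to the grasp point, in mm); z points along the fingers, y is the line along which they close (so a half turn about z gives the same grasp; the last joint's range is limited). The gripper opens to 85 mm and grips with 20 to 120 N. Pads are 22 mm wide; open, the fingers measure 114 mm over their backs; the gripper's body (76 mm by 85 mm) begins 54 mm behind the grasp point. The pads swing forward as they close: fully open they stand 13 mm farther back than shut.
Start: joints at [-1.194, 0.615, -0.013, 1.423, 0.008, 1.103, -0.04], TCP at [254.762, 597.962, 231.297] pointing down, gripper open.
Joint ranges: [-3.12, 3.12], [-0.3, 2.06], [-1.34, 1.32], [0.26, 2.42], [-1.36, 4.5], [0.01, 1.98], [-2.84, 2.84]. Speed limits (rad/s): [2.79, 2.79, 3.14, 3.14, 3.14, 3.14, 3.14].

### API

Orientations are given as a rotation vector (axis times angle).
In Python, from plant import arm gives the robot as it stands.
- The arm moves only by the tool carry_out, never from a script. Its arguments are lists of equal length, an entry for each row: "fingers": the finger opening in mm, from 0 to 85.4; "translation": the shift along the tool's x, y, z in mm, a list of three; "turn": the turn, a rotation vector about the tool's x, y, z in degrees, a list of three. A call has 1 to 20 rows; each row is the pose to reach, as a shift and turn from the pose commanded when the call began, along the tool's axes at that moment; what a row does not reach only later rows make up. A row lasts 1/10 s, in which the tool goes at most 50 mm and 8.59 degrees, less where a joint would pass 70% of its speed; a pose out of reach is approached as far as the arm can. A call with a gripper value outside its range is refused whole. The fingers move at their own pace and stop on an object; the grip force is fixed at half the most. Time passes only in rows, so rows that repeat a pose let the fingers close. It gives the time, the measured TCP pose, the force, the opening and the grip force at its end, in the units of the state.
- arm.get_obs(): the state, without advancing time (a new reading comes with each control period).
- arm.read_camera(name): name is "scene" or "side" or "wrist"; returns (picture, depth): 384x512x3 uint8, blue, green, red; 384x512 float32, mm along the optical axis (not along the pixel's ray), 0 where there is no reading.
- arm.camera_info(name): a dict with "camera_matrix" (3x3 intrinsics, pixels), "rvec" (rotation vector, rad) and "tvec" (3), from world to camera coordinates, as OpenCV has them. Camera axes: x right, y down, z forward; pixel columns grow to the right and rows downward; lengths in mm; the calibration is good to about 2 mm. A picture is of the moment at which its call begins: read the wrist's pose just before it. camera_info takes no time and is no camera call; for the wrist camera it gives the pose at the moment of the call.
- arm.finish_job(): hands the job in; it is judged then, once.
The state is a dict: "t": time; "joints": joint angles; "joint_vel": joint speeds; "effort": joint torques, N m; "position": TCP position; "tool_rot": TCP orientation; "ft_force": force on the tool from outside, world axes, zero at the start; "wrist_torque": the same for the moment, N m; "gripper_width": finger opening in mm; "grasp_force": force on a finger pad.
Only numpy, scipy, OpenCV 4.12 (cv2) and the standard library are available. Lean on these libraries where they do the work, as an engineer would, in place of code of your own. Each camera call takes 0.05 s, during which the arm holds its last target. There are 200 camera calls.

## Working session

There is one attempt and no reset: what is moved stays moved. The work goes in short steps, Python scripts to look and compute and a tool call to move; the robot and the scene stay as the last step left them, time stands still between calls to the robot, and variables do not carry over. Pictures are saved under pics/ and viewed, at most 10 in all, crops included, and the job is handed in when it is done.

Besides the shell and the picture viewer there is one more tool, called after "Request:" by a JSON object that holds its "fn" and its "kwargs", one argument or row to a line. carry_out: Moves the arm, as the interface text tells. Its arguments: {"type":"object","properties":{"fingers":{"type":"array","items":{"type":"number"}},"translation":{"type":"array","items":{"type":"array","items":{"type":"number"}}},"turn":{"type":"array","items":{"type":"array","items":{"type":"number"}}}},"required":["fingers","translation","turn"]}

```bash
ls; mkdir -p pics
cat > h.py <<'E'
import numpy as np, cv2
from plant import arm
def ray(info,uv,z):
    K=np.array(info["camera_matrix"]);R,_=cv2.Rodrigues(np.array(info["rvec"],float));t=np.array(info["tvec"],float).ravel()
    uv=np.atleast_2d(np.asarray(uv,float))
    d=(R.T@np.linalg.inv(K)@np.c_[uv,np.ones(len(uv))].T).T
    c=-R.T@t
    return c+d*((z-c[2])/d[:,2])[:,None]
E
python3 - <<'E'
from h import *
o=arm.get_obs();print({k:np.round(v,3).tolist() for k,v in o.items()})
for n in("scene","side"):
    p,d=arm.read_camera(n);cv2.imwrite(f"pics/{n}0.png",p);np.save(f"pics/{n}0d.npy",d)
    i=arm.camera_info(n);R,_=cv2.Rodrigues(np.array(i["rvec"],float));print(n,(-R.T@np.array(i["tvec"]).ravel()).round(),R.round(2).tolist())
print(cv2.Rodrigues(np.array(o["tool_rot"]))[0].round(3))
E
```

```text
pics
{'t': 0.0, 'joints': [-1.195, 0.616, -0.013, 1.425, 0.008, 1.103, -0.04], 'joint_vel': [-0.0, -0.002, 0.001, 0.0, -0.0, 0.001, -0.001], 'effort': [-0.0, -46.922, 0.259, -17.103, 0.01, 0.01, -0.0], 'position': [254.451, 597.27, 230.118], 'tool_rot': [-0.628, -3.078, 0.004], 'ft_force': [0.082, -0.191, -0.693], 'wrist_torque': [0.048, -0.041, 0.026], 'grasp_force': 0.0, 'gripper_width': 85.308}
scene [1206.  236. 1086.] [[-0.34, 0.94, 0.01], [0.79, 0.29, -0.53], [-0.51, -0.17, -0.84]]
side [-230. -945.  884.] [[0.76, -0.65, -0.01], [-0.37, -0.43, -0.83], [0.53, 0.63, -0.56]]
[[-0.92   0.392 -0.001]
 [ 0.392  0.92  -0.002]
 [-0.    -0.003 -1.   ]]
```

View pics/scene0.png

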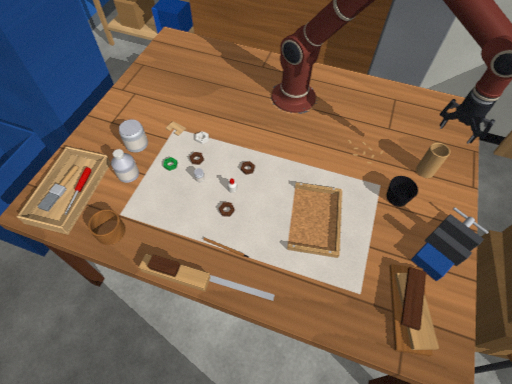

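View pics/side0.png

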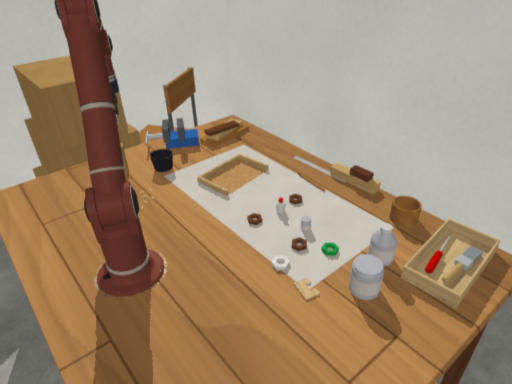

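The scene view shows the dark frames at about (197,158), (247,168) and (227,209). The tin is at (199,174), the bottle at (232,185), and the bay spans about (290–341,183–255) with its mouth facing left in the image.

```bash
cat > loc.py <<'E'
from h import *
def comps(img,info,box,z):
    x0,x1,y0,y1=box
    hsv=cv2.cvtColor(img,cv2.COLOR_BGR2HSV)
    m=((hsv[...,2]<115)&(hsv[...,1]>60)&((hsv[...,0]<22)|(hsv[...,0]>165))).astype(np.uint8)
    mm=np.zeros_like(m);mm[y0:y1,x0:x1]=m[y0:y1,x0:x1]
    cs,_=cv2.findContours(mm,cv2.RETR_EXTERNAL,cv2.CHAIN_APPROX_NONE)
    out=[]
    for c in cs:
        if cv2.contourArea(c)<25: continue
        P=ray(info,c.reshape(-1,2),z)[:,:2].astype(np.float32)
        (cx,cy),r=cv2.minEnclosingCircle(P)
        M=cv2.moments(P.reshape(-1,1,2))
        out.append((c.reshape(-1,2).mean(0).round().tolist(),round(M['m10']/M['m00'],1),round(M['m01']/M['m00'],1),round(r,1)))
    return out
E
python3 - <<'E'
from loc import *
s=cv2.imread("pics/scene0.png");si=arm.camera_info("scene")
q=cv2.imread("pics/side0.png");qi=arm.camera_info("side")
for o in comps(s,si,(140,285,140,235),7):print('scene',o)
for o in comps(q,qi,(230,345,180,260),7):print('side',o)
print(ray(si,[(199,180),(232,191),(170,163),(201,137)],0).round())
print(ray(qi,[(306,231),(281,213)],0).round())
c=cv2.resize(s[130:270,130:360],None,fx=3.4,fy=3.4,interpolation=cv2.INTER_CUBIC);cv2.imwrite("pics/c1.png",c)
E
```

```text
scene ([226.0, 209.0], 651.3, -59.7, 30.1)
scene ([247.0, 167.0], 452.0, -53.7, 29.8)
scene ([196.0, 158.0], 478.9, -258.4, 29.5)
side ([299.0, 244.0], 476.8, -261.3, 30.3)
side ([254.0, 219.0], 449.3, -57.5, 30.6)
side ([295.0, 199.0], 648.7, -63.1, 28.8)
[[ 567. -205.    0.]
 [ 570.  -70.    0.]
 [ 533. -346.    0.]
 [ 368. -288.    0.]]
[[ 550. -222.    0.]
 [ 553.  -87.    0.]]
```

View pics/c1.png

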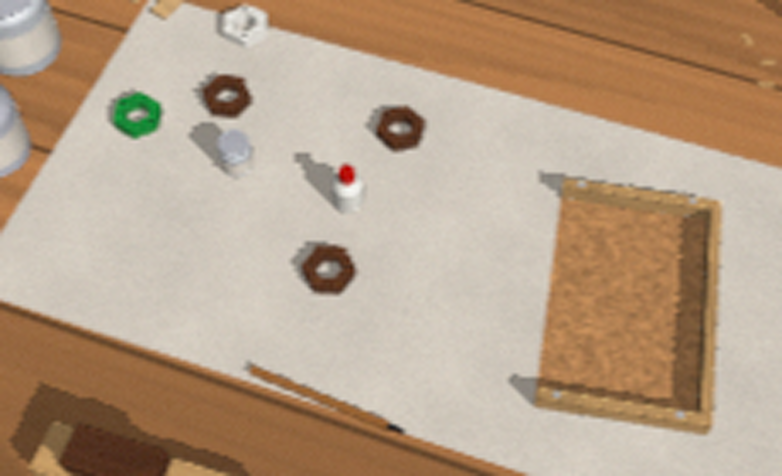

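The crop shows the bay's strip tops with outer corners at crop (565,180), (720,200), (712,420) and (537,398). The floor along the mouth runs from about (562,203) to (541,385).

Run:
```python
from h import *
si=arm.camera_info("scene");qi=arm.camera_info("side")
f=lambda L:np.array(L)/3.4+130-.35
print('top outer',ray(si,f([(567,180),(720,200),(712,418),(538,393)]),25).round().tolist())
print('floor mouth',ray(si,f([(562,203),(541,402)]),0).round().tolist())
q=cv2.imread("pics/side0.png")
cv2.imwrite("pics/c2.png",cv2.resize(q[140:280,180:340],None,fx=4.2,fy=4.2,interpolation=cv2.INTER_CUBIC))
print('tin/bottle scene',ray(si,f([(240,178),(349,212)]),0).round().tolist())
print('pencil',ray(si,f([(249,370),(400,430)]),3).round().tolist())
# height-map
d=np.load("pics/scene0d.npy");K=np.array(si["camera_matrix"]);R,_=cv2.Rodrigues(np.array(si["rvec"],float));t=np.array(si["tvec"]).ravel()
v,u=np.mgrid[:384,:512];P=np.linalg.inv(K)@np.stack([u,v,np.ones_like(u)]).reshape(3,-1)*d.ravel()
W=(R.T@(P-t[:,None])).T
W=W[d.ravel()>0]
b=W[(W[:,2]>20)&(W[:,2]<32)&(W[:,1]>60)&(W[:,1]<420)&(W[:,0]>380)&(W[:,0]<780)]
print(len(b),cv2.minAreaRect(b[:,:2].astype(np.float32)))
np.save('pics/bay.npy',b)
for n,(x,y) in dict(tin=(557,-212),bot=(560,-78)).items():
    s=W[(np.hypot(W[:,0]-x,W[:,1]-y)<40)&(W[:,2]>20)]
    top=s[s[:,2]>s[:,2].max()-6];print(n,len(s),s[:,2].max(),s.mean(0),top.mean(0),s.min(0),s.max(0))
```

```text
top outer [[467.0, 147.0, 25.0], [434.0, 310.0, 25.0], [686.0, 357.0, 25.0], [719.0, 191.0, 25.0]]
floor mouth [[481.0, 148.0, 0.0], [715.0, 196.0, 0.0]]
tin/bottle scene [[574.0, -197.0, 0.0], [574.0, -67.0, 0.0]]
pencil [[785.0, -90.0, 3.0], [793.0, 75.0, 3.0]]
552 ((577.706787109375, 252.78466796875), (266.85931396484375, 171.902587890625), 10.315364837646484)
tin 94 48.491990401199324 [ 563.23484491 -201.95433462   38.23275182] [ 559.2102126  -203.72087312   45.24915131] [ 539.23702054 -221.25050539   20.69914699] [ 577.25270553 -186.86357246   48.4919904 ]
bot 81 63.14885794145245 [566.45481541 -68.71885836  40.83134479] [562.43968706 -71.02936495  60.17939771] [545.33123169 -87.14606204  21.08313249] [577.75309005 -54.29406252  63.14885794]
```

View pics/c2.png

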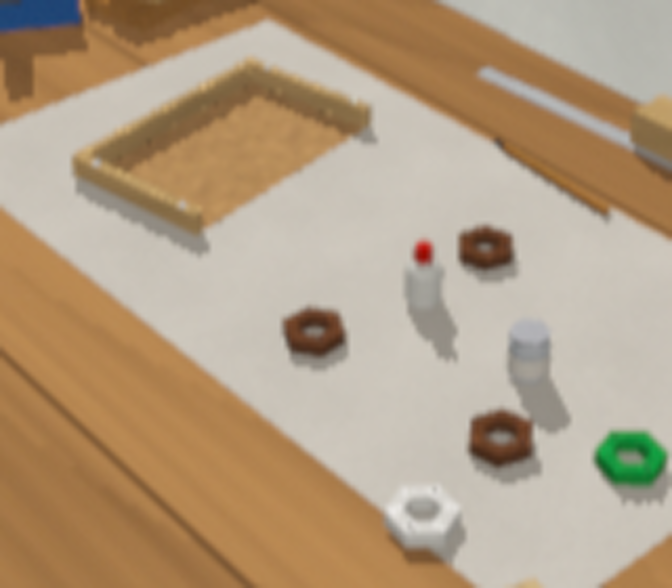

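Request:
{"fn": "carry_out", "kwargs": {
  "fingers": [26, 26, 26, 26, 26, 26, 26, 26, 26, 26, 26, 26, 26, 26, 26, 26, 26, 26, 26, 26],
  "translation": [
    [-362, -224, 0],
    [-362, -224, 0],
    [-362, -224, 0],
    [-362, -224, 0],
    [-362, -224, 0],
    [-362, -224, 0],
    [-362, -224, 0],
    [-362, -224, 0],
    [-362, -224, 0],
    [-437, -574, 130],
    [-437, -574, 130],
    [-437, -574, 130],
    [-437, -574, 130],
    [-437, -574, 130],
    [-437, -574, 130],
    [-437, -574, 130],
    [-437, -574, 130],
    [-437, -574, 130],
    [-437, -574, 130],
    [-437, -574, 130]
  ],
  "turn": [
    [0, 0, 60],
    [0, 0, 60],
    [0, 0, 60],
    [0, 0, 60],
    [0, 0, 60],
    [0, 0, 60],
    [0, 0, 60],
    [0, 0, 60],
    [0, 0, 60],
    [0, 0, 89],
    [0, 0, 89],
    [0, 0, 89],
    [0, 0, 89],
    [0, 0, 89],
    [0, 0, 89],
    [0, 0, 89],
    [0, 0, 89],
    [0, 0, 89],
    [0, 0, 89],
    [0, 0, 89]
  ]
}}

```text
t: 2.1
position: [432.3, -100.0, 101.4]
tool_rot: [-2.603, -1.758, -0.001]
ft_force: [-0.6, 0.5, -0.3]
gripper_width: 25.9
grasp_force: 0.0
```

```bash
cat > st.py <<'E'
from h import *
o=arm.get_obs();R=cv2.Rodrigues(np.array(o["tool_rot"]))[0]
print(o["t"],np.round(o["position"],1),'xax',R[:,0].round(3),'z',R[:,2].round(3),'head',np.degrees(np.arctan2(R[0,0],R[1,0])).round(1),'F',np.round(o["ft_force"],1),round(o["gripper_width"],1),np.round(o["joints"],2))
E
python3 st.py; python3 -c "
from h import *;print(arm.tcp_to_grasp)"
```

```text
2.1 [ 432.3 -100.   101.4] xax [0.374 0.928 0.001] z [ 0.     0.001 -1.   ] head 21.9 F [-0.6  0.5 -0.3] 25.9 [-0.05  0.53  0.32  2.15 -0.33  0.51  0.15]
18.700000000000003
```

Request:
{"fn": "carry_out", "kwargs": {
  "fingers": [26, 26, 26, 26, 26, 26],
  "translation": [
    [0, 0, 30],
    [0, 0, 60],
    [0, 0, 80],
    [0, 0, 90],
    [0, 0, 96],
    [0, 0, 96]
  ],
  "turn": [
    [0, 0, 0],
    [0, 0, 0],
    [0, 0, 0],
    [0, 0, 0],
    [0, 0, 0],
    [0, 0, 0]
  ]
}}

```text
t: 2.7
position: [432.1, -100.8, 5.3]
tool_rot: [-2.604, -1.757, -0.0]
ft_force: [0.2, 0.0, 0.4]
gripper_width: 25.8
grasp_force: 0.0
```

```bash
python3 st.py
python3 - <<'E'
from h import *
p,d=arm.read_camera("side");cv2.imwrite("pics/c3.png",cv2.resize(p[140:280,180:340],None,fx=4.2,fy=4.2,interpolation=cv2.INTER_CUBIC))
E
```

```text
2.7 [ 432.1 -100.8    5.3] xax [0.375 0.927 0.   ] z [ 0.  0. -1.] head 22.0 F [0.2 0.  0.4] 25.8 [ 0.07  0.72  0.16  2.21 -0.44  0.25  0.24]
```

View pics/c3.png

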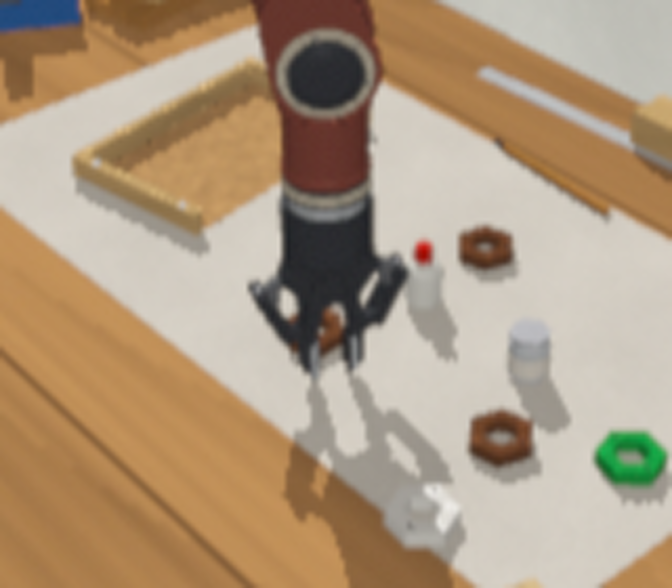

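The frame sits just ahead of the fingertips, and the bottle is clear to the right.

Request:
{"fn": "carry_out", "kwargs": {
  "fingers": [26, 26, 26, 26, 26, 26, 26, 26, 26, 26, 26, 26, 26, 26, 26, 26, 26, 26, 26, 26],
  "translation": [
    [4, 0, 0],
    [8, 0, 0],
    [12, 0, 0],
    [17, 0, 0],
    [25, 0, 0],
    [35, 0, 0],
    [46, 0, 0],
    [58, 0, 0],
    [70, 0, 0],
    [82, 0, 0],
    [94, 0, 0],
    [106, 0, 0],
    [118, 0, 0],
    [130, 0, 0],
    [142, 0, 0],
    [154, 0, 0],
    [166, 0, 0],
    [178, 0, 0],
    [188, 0, 0],
    [195, 0, 0]
  ],
  "turn": [
    [0, 0, 0],
    [0, 0, 0],
    [0, 0, 0],
    [0, 0, 0],
    [0, 0, 0],
    [0, 0, 0],
    [0, 0, 0],
    [0, 0, 0],
    [0, 0, 0],
    [0, 0, 0],
    [0, 0, 0],
    [0, 0, 0],
    [0, 0, 0],
    [0, 0, 0],
    [0, 0, 0],
    [0, 0, 0],
    [0, 0, 0],
    [0, 0, 0],
    [0, 0, 0],
    [0, 0, 0]
  ]
}}

```text
t: 4.75
position: [505.4, 80.5, 5.3]
tool_rot: [-2.605, -1.756, -0.0]
ft_force: [-0.2, -0.5, 1.1]
gripper_width: 26.0
grasp_force: 0.3
```

```bash
python3 st.py
cat > see.py <<'E'
from loc import *
for n,b,z in(("scene",(140,345,140,255),7),("side",(195,345,150,260),7)):
    p,d=arm.read_camera(n)
    for o in comps(p,arm.camera_info(n),b,z):
        if o[3]<60: print(n,o)
    import sys
    if len(sys.argv)>2 and sys.argv[1]==n: cv2.imwrite(sys.argv[2],cv2.resize(p[130:270,130:360] if n=="scene" else p[140:280,180:340],None,fx=3.4,fy=3.4,interpolation=cv2.INTER_CUBIC))
E
python3 see.py scene pics/c4.png
```

```text
4.75 [505.4  80.5   5.3] xax [0.375 0.927 0.   ] z [ 0.  0. -1.] head 22.0 F [-0.2 -0.5  1.1] 26.0 [-0.39  0.77  0.29  2.02 -0.51  0.42 -0.09]
scene ([152.0, 250.0], 884.6, -233.0, 49.2)
scene ([226.0, 209.0], 651.5, -59.7, 30.1)
scene ([282.0, 193.0], 516.6, 108.8, 28.7)
scene ([196.0, 158.0], 478.8, -258.3, 29.3)
side ([298.0, 245.0], 474.8, -262.6, 28.5)
side ([295.0, 199.0], 648.5, -63.7, 28.7)
side ([244.0, 193.0], 521.1, 100.5, 29.4)
side ([241.0, 153.0], 716.3, 374.0, 47.2)
```

View pics/c4.png

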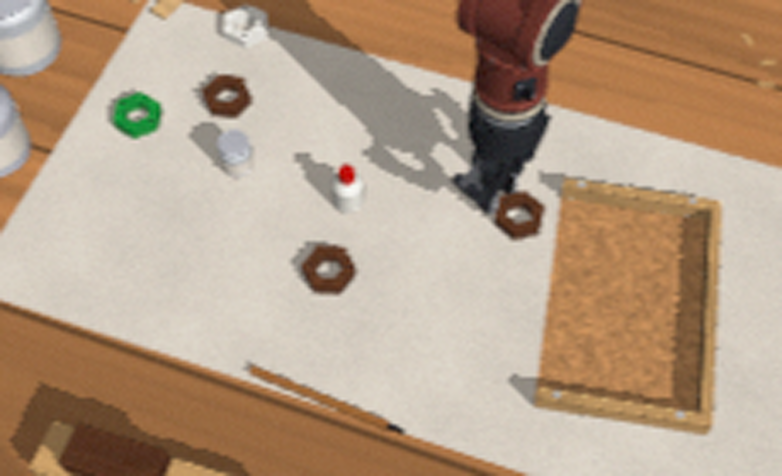

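The frame tracked steadily between the fingertips to crop (519,214), just short of the mouth. Next I straighten the heading and push it in.

Request:
{"fn": "carry_out", "kwargs": {
  "fingers": [26, 26, 26, 26, 26, 26, 26, 26, 26, 26, 26, 26, 26, 26, 26, 26, 26, 26, 26, 26],
  "translation": [
    [6, 2, 0],
    [12, 4, 0],
    [18, 5, 0],
    [24, 6, 0],
    [30, 7, 0],
    [36, 7, 0],
    [45, 3, 0],
    [55, -2, 0],
    [65, -7, 0],
    [75, -11, 0],
    [85, -16, 0],
    [95, -20, 0],
    [105, -25, 0],
    [115, -29, 0],
    [125, -34, 0],
    [135, -38, 0],
    [143, -42, 0],
    [149, -44, 0],
    [153, -46, 0],
    [155, -47, 0]
  ],
  "turn": [
    [0, 0, -3],
    [0, 0, -6],
    [0, 0, -10],
    [0, 0, -14],
    [0, 0, -18],
    [0, 0, -22],
    [0, 0, -22],
    [0, 0, -22],
    [0, 0, -22],
    [0, 0, -22],
    [0, 0, -22],
    [0, 0, -22],
    [0, 0, -22],
    [0, 0, -22],
    [0, 0, -22],
    [0, 0, -22],
    [0, 0, -22],
    [0, 0, -22],
    [0, 0, -22],
    [0, 0, -22]
  ]
}}

```text
t: 6.85
position: [519.8, 241.0, 5.3]
tool_rot: [2.223, 2.22, -0.0]
ft_force: [-0.3, 0.1, 0.5]
gripper_width: 25.9
grasp_force: 0.2
```

```bash
python3 st.py; python3 see.py
```

```text
6.85 [519.8 241.    5.3] xax [ 0.001  1.    -0.   ] z [-0. -0. -1.] head 0.1 F [-0.3  0.1  0.5] 25.9 [-0.64  0.82  0.27  1.85 -0.4   0.53 -0.1 ]
scene ([152.0, 250.0], 884.6, -233.0, 49.2)
scene ([226.0, 209.0], 651.9, -59.5, 30.1)
scene ([326.0, 206.0], 519.5, 275.4, 35.7)
scene ([305.0, 187.0], 463.4, 177.6, 31.9)
scene ([196.0, 158.0], 478.9, -258.3, 29.5)
scene ([332.0, 142.0], 209.0, 231.6, 29.4)
side ([298.0, 245.0], 475.5, -262.4, 28.5)
side ([295.0, 199.0], 648.3, -63.1, 28.7)
```

Request:
{"fn": "carry_out", "kwargs": {
  "fingers": [26, 26, 26, 26, 26, 26, 26, 26, 26, 26, 26, 26, 26, 26, 26, 26, 26, 26, 26],
  "translation": [
    [-15, 0, 0],
    [-30, 0, 0],
    [-30, 0, -45],
    [-30, 0, -95],
    [-70, 20, -95],
    [-353, 131, -95],
    [-353, 131, -95],
    [-353, 131, -95],
    [-353, 131, -95],
    [-353, 131, -95],
    [-353, 131, -95],
    [-353, 131, -95],
    [-353, 131, -95],
    [-353, 131, -60],
    [-353, 131, -30],
    [-353, 131, -15],
    [-353, 131, -6],
    [-353, 131, 0],
    [-353, 131, 0]
  ],
  "turn": [
    [0, 0, 0],
    [0, 0, 0],
    [0, 0, 0],
    [0, 0, 0],
    [0, 0, 0],
    [0, 0, 0],
    [0, 0, 0],
    [0, 0, 0],
    [0, 0, 0],
    [0, 0, 0],
    [0, 0, 0],
    [0, 0, 0],
    [0, 0, 0],
    [0, 0, 0],
    [0, 0, 0],
    [0, 0, 0],
    [0, 0, 0],
    [0, 0, 0],
    [0, 0, 0]
  ]
}}

```text
t: 8.85
position: [650.4, -112.4, 5.4]
tool_rot: [2.222, 2.22, 0.0]
ft_force: [0.3, -0.6, 0.1]
gripper_width: 26.0
grasp_force: 0.0
```

```bash
python3 st.py; python3 see.py
```

```text
8.85 [ 650.4 -112.4    5.4] xax [ 0.001  1.    -0.   ] z [ 0. -0. -1.] head 0.1 F [ 0.3 -0.6  0.1] 26.0 [-0.01  0.91  0.26  1.58 -0.33  0.7   0.41]
scene ([152.0, 250.0], 884.6, -233.0, 49.2)
scene ([226.0, 209.0], 652.0, -59.5, 29.3)
scene ([325.0, 207.0], 519.6, 272.3, 30.7)
scene ([150.0, 148.0], 503.9, -446.1, 42.0)
side ([298.0, 245.0], 475.4, -262.4, 28.5)
side ([294.0, 200.0], 639.3, -63.0, 31.7)
side ([219.0, 177.0], 515.0, 267.0, 33.9)
```

Request:
{"fn": "carry_out", "kwargs": {
  "fingers": [26, 26, 26, 26, 26, 26, 26, 26, 26, 26, 26, 26, 26, 26, 26, 26, 26, 26, 26, 26],
  "translation": [
    [4, 0, 0],
    [8, 0, 0],
    [12, 0, 0],
    [17, 0, 0],
    [25, -1, 0],
    [35, -1, 0],
    [46, -2, 0],
    [58, -3, 0],
    [70, -3, 0],
    [82, -4, 0],
    [94, -5, 0],
    [106, -5, 0],
    [118, -6, 0],
    [130, -6, 0],
    [142, -7, 0],
    [154, -8, 0],
    [166, -8, 0],
    [178, -9, 0],
    [190, -9, 0],
    [200, -10, 0]
  ],
  "turn": [
    [0, 0, 0],
    [0, 0, 0],
    [0, 0, 0],
    [0, 0, 0],
    [0, 0, 0],
    [0, 0, 0],
    [0, 0, 0],
    [0, 0, 0],
    [0, 0, 0],
    [0, 0, 0],
    [0, 0, 0],
    [0, 0, 0],
    [0, 0, 0],
    [0, 0, 0],
    [0, 0, 0],
    [0, 0, 0],
    [0, 0, 0],
    [0, 0, 0],
    [0, 0, 0],
    [0, 0, 0]
  ]
}}

```text
t: 10.95
position: [640.7, 88.9, 5.3]
tool_rot: [-2.222, -2.221, -0.001]
ft_force: [0.4, 0.1, 0.5]
gripper_width: 26.1
grasp_force: 0.1
```

```bash
python3 st.py; python3 see.py
```

```text
10.95 [640.7  88.9   5.3] xax [0.001 1.    0.   ] z [ 0.  0. -1.] head 0.0 F [0.4 0.1 0.5] 26.1 [-0.34  0.9   0.3   1.63 -0.37  0.68  0.15]
scene ([152.0, 250.0], 884.6, -233.0, 49.2)
scene ([275.0, 222.0], 638.8, 121.6, 28.9)
scene ([325.0, 207.0], 519.2, 272.4, 32.1)
scene ([196.0, 158.0], 477.9, -257.7, 30.0)
side ([298.0, 244.0], 476.9, -259.0, 30.6)
side ([219.0, 177.0], 515.6, 267.8, 33.9)
```

Request:
{"fn": "carry_out", "kwargs": {
  "fingers": [26, 26, 26, 26, 26, 26, 26, 26, 26, 26, 26, 26, 26, 26, 26, 26, 26, 26],
  "translation": [
    [5, 0, 0],
    [12, 0, 0],
    [22, -1, 0],
    [33, -1, 0],
    [44, -2, 0],
    [55, -3, 0],
    [66, -3, 0],
    [77, -4, 0],
    [88, -5, 0],
    [99, -5, 0],
    [110, -6, 0],
    [121, -6, 0],
    [131, -7, 0],
    [140, -7, 0],
    [148, -8, 0],
    [154, -8, 0],
    [158, -8, 0],
    [160, -8, 0]
  ],
  "turn": [
    [0, 0, 0],
    [0, 0, 0],
    [0, 0, 0],
    [0, 0, 0],
    [0, 0, 0],
    [0, 0, 0],
    [0, 0, 0],
    [0, 0, 0],
    [0, 0, 0],
    [0, 0, 0],
    [0, 0, 0],
    [0, 0, 0],
    [0, 0, 0],
    [0, 0, 0],
    [0, 0, 0],
    [0, 0, 0],
    [0, 0, 0],
    [0, 0, 0]
  ]
}}

```text
t: 12.85
position: [632.7, 247.8, 5.2]
tool_rot: [-2.223, -2.22, 0.0]
ft_force: [0.5, -0.9, -0.6]
gripper_width: 26.0
grasp_force: 0.1
```

```bash
python3 st.py; python3 see.py
```

```text
12.85 [632.7 247.8   5.2] xax [ 0.001  1.    -0.   ] z [-0. -0. -1.] head 0.1 F [ 0.5 -0.9 -0.6] 26.0 [-0.59  0.94  0.34  1.52 -0.4   0.75 -0.08]
scene ([152.0, 250.0], 884.6, -233.0, 49.2)
scene ([320.0, 234.0], 632.1, 283.2, 31.4)
scene ([196.0, 158.0], 478.9, -258.3, 29.5)
side ([298.0, 245.0], 475.4, -262.1, 28.5)
side ([219.0, 177.0], 515.2, 267.5, 33.9)
```

Request:
{"fn": "carry_out", "kwargs": {
  "fingers": [26, 26, 26, 26, 26, 26, 26, 26, 26, 26, 26, 26, 26, 26, 26, 26, 26, 26, 26],
  "translation": [
    [-15, 0, 0],
    [-30, 0, 0],
    [-30, 0, -45],
    [-30, 0, -95],
    [-70, -10, -125],
    [-558, -154, -125],
    [-558, -154, -125],
    [-558, -154, -125],
    [-558, -154, -125],
    [-558, -154, -125],
    [-558, -154, -125],
    [-558, -154, -125],
    [-558, -154, -125],
    [-558, -154, -125],
    [-558, -154, -125],
    [-558, -154, -125],
    [-558, -154, -90],
    [-558, -154, -50],
    [-558, -154, -50]
  ],
  "turn": [
    [0, 0, 0],
    [0, 0, 0],
    [0, 0, 0],
    [0, 0, 0],
    [0, 0, 0],
    [0, 0, 0],
    [0, 0, 0],
    [0, 0, 0],
    [0, 0, 0],
    [0, 0, 0],
    [0, 0, 0],
    [0, 0, 0],
    [0, 0, 0],
    [0, 0, 0],
    [0, 0, 0],
    [0, 0, 0],
    [0, 0, 0],
    [0, 0, 0],
    [0, 0, 0]
  ]
}}

```text
t: 14.85
position: [473.2, -308.9, 51.0]
tool_rot: [-2.218, -2.209, 0.004]
ft_force: [-0.6, 0.9, -0.8]
gripper_width: 26.2
grasp_force: 0.0
```

```bash
python3 st.py; python3 see.py scene pics/c5.png
```

```text
14.85 [ 473.2 -308.9   51. ] xax [0.004 1.    0.006] z [-0.01   0.006 -1.   ] head 0.2 F [-0.6  0.9 -0.8] 26.2 [ 0.36  0.74  0.28  1.84 -0.33  0.61  0.84]
scene ([152.0, 250.0], 884.6, -233.0, 49.2)
scene ([320.0, 234.0], 632.1, 280.1, 31.4)
scene ([196.0, 158.0], 478.9, -258.4, 29.5)
side ([299.0, 245.0], 476.7, -263.7, 29.7)
side ([219.0, 177.0], 515.6, 263.6, 30.2)
side ([239.0, 168.0], 627.0, 274.8, 31.6)
```

View pics/c5.png

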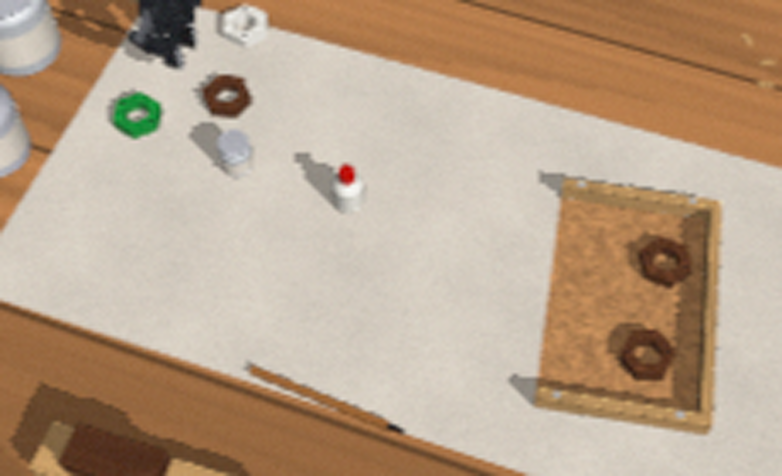

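Both frames lie inside the bay, at crop (663,260) and (647,353). The bystanders look unmoved and the gripper hovers behind frame1.

Request:
{"fn": "carry_out", "kwargs": {
  "fingers": [26, 26, 26, 26, 26],
  "translation": [
    [0, 0, 0],
    [0, 0, 25],
    [0, 0, 40],
    [0, 0, 45],
    [0, 0, 45]
  ],
  "turn": [
    [0, 0, 0],
    [0, 0, 0],
    [0, 0, 0],
    [0, 0, 0],
    [0, 0, 0]
  ]
}}

```text
t: 15.45
position: [478.0, -310.3, 10.3]
tool_rot: [-2.222, -2.22, 0.0]
ft_force: [-0.1, -0.4, -0.3]
gripper_width: 25.9
grasp_force: 0.0
```

```bash
python3 st.py
```

```text
15.45 [ 478.  -310.3   10.3] xax [0.001 1.    0.   ] z [-0.  0. -1.] head 0.1 F [-0.1 -0.4 -0.3] 25.9 [ 0.38  0.81  0.25  1.86 -0.36  0.52  0.87]
```

Request:
{"fn": "carry_out", "kwargs": {
  "fingers": [26, 26, 26, 26, 26, 26, 26, 26, 26, 26, 26, 26, 26, 26, 26, 26, 26, 26, 26, 26],
  "translation": [
    [0, 0, 5],
    [4, 0, 5],
    [8, 0, 5],
    [12, 0, 5],
    [17, 0, 5],
    [25, 0, 5],
    [35, -1, 5],
    [46, -1, 5],
    [58, -1, 5],
    [70, -1, 5],
    [82, -1, 5],
    [94, -2, 5],
    [106, -2, 5],
    [118, -2, 5],
    [130, -2, 5],
    [142, -2, 5],
    [154, -3, 5],
    [166, -3, 5],
    [178, -3, 5],
    [188, -3, 5]
  ],
  "turn": [
    [0, 0, 0],
    [0, 0, 0],
    [0, 0, 0],
    [0, 0, 0],
    [0, 0, 0],
    [0, 0, 0],
    [0, 0, 0],
    [0, 0, 0],
    [0, 0, 0],
    [0, 0, 0],
    [0, 0, 0],
    [0, 0, 0],
    [0, 0, 0],
    [0, 0, 0],
    [0, 0, 0],
    [0, 0, 0],
    [0, 0, 0],
    [0, 0, 0],
    [0, 0, 0],
    [0, 0, 0]
  ]
}}

```text
t: 17.45
position: [475.3, -121.0, 5.3]
tool_rot: [-2.222, -2.22, -0.0]
ft_force: [0.4, 0.2, 0.1]
gripper_width: 26.0
grasp_force: 0.2
```

```bash
python3 st.py; python3 see.py
```

```text
17.45 [ 475.3 -121.     5.3] xax [0.001 1.    0.   ] z [-0.  0. -1.] head 0.0 F [0.4 0.2 0.1] 26.0 [ 0.05  0.75  0.23  2.08 -0.46  0.36  0.66]
scene ([152.0, 250.0], 884.6, -233.0, 49.2)
scene ([320.0, 234.0], 632.0, 280.2, 30.4)
scene ([325.0, 207.0], 519.1, 272.2, 33.0)
scene ([236.0, 169.0], 474.9, -88.9, 30.5)
side ([219.0, 177.0], 515.3, 267.3, 33.9)
side ([239.0, 168.0], 627.7, 274.7, 31.6)
```

Request:
{"fn": "carry_out", "kwargs": {
  "fingers": [26, 26, 26, 26, 26, 26, 26, 26, 26, 26, 26, 26, 26, 26, 26, 26, 26],
  "translation": [
    [6, 0, 0],
    [15, 0, 0],
    [26, 0, 0],
    [38, 0, 0],
    [50, 0, 0],
    [62, 0, 0],
    [74, 0, 0],
    [86, 0, 0],
    [94, 0, 0],
    [100, 0, 0],
    [104, -1, 0],
    [108, -2, 0],
    [112, -3, 0],
    [116, -4, 0],
    [120, -5, 0],
    [124, -6, 0],
    [128, -7, 0]
  ],
  "turn": [
    [0, 0, 0],
    [0, 0, 0],
    [0, 0, 0],
    [0, 0, 0],
    [0, 0, 0],
    [0, 0, 0],
    [0, 0, 0],
    [0, 0, 0],
    [0, 0, 0],
    [0, 0, 0],
    [0, 0, 3],
    [0, 0, 7],
    [0, 0, 11],
    [0, 0, 15],
    [0, 0, 19],
    [0, 0, 23],
    [0, 0, 26]
  ]
}}

```text
t: 19.25
position: [468.4, 5.7, 5.3]
tool_rot: [2.668, 1.659, -0.0]
ft_force: [0.5, -0.1, -0.6]
gripper_width: 25.8
grasp_force: 0.1
```

```bash
python3 st.py; python3 see.py
```

```text
19.25 [468.4   5.7   5.3] xax [ 0.442  0.897 -0.   ] z [-0. -0. -1.] head 26.3 F [ 0.5 -0.1 -0.6] 25.8 [-0.29  0.75  0.35  2.14 -0.72  0.36  0.2 ]
scene ([152.0, 250.0], 884.6, -233.0, 49.2)
scene ([320.0, 234.0], 632.2, 280.2, 30.5)
scene ([266.0, 180.0], 482.5, 34.0, 28.8)
scene ([261.0, 144.0], 319.0, -48.1, 42.3)
side ([248.0, 205.0], 484.2, 28.1, 29.0)
side ([219.0, 177.0], 515.6, 267.3, 33.9)
```

Request:
{"fn": "carry_out", "kwargs": {
  "fingers": [26, 26, 26, 26, 26, 26, 26, 26, 26, 26, 26, 26, 26, 26, 26, 26, 26, 26, 26, 26],
  "translation": [
    [5, 0, 0],
    [14, 0, 0],
    [26, 0, 0],
    [38, 0, 0],
    [51, 0, 0],
    [64, 0, 0],
    [77, 0, 0],
    [90, 0, 0],
    [103, 0, 0],
    [116, 0, 0],
    [129, 0, 0],
    [142, 0, 0],
    [155, 0, 0],
    [167, 0, 0],
    [179, 0, 0],
    [189, 0, 0],
    [198, 0, 0],
    [205, 0, 0],
    [209, 0, 0],
    [211, 0, 0]
  ],
  "turn": [
    [0, 0, 0],
    [0, 0, 0],
    [0, 0, 0],
    [0, 0, 0],
    [0, 0, 0],
    [0, 0, 0],
    [0, 0, 0],
    [0, 0, 0],
    [0, 0, 0],
    [0, 0, 0],
    [0, 0, 0],
    [0, 0, 0],
    [0, 0, 0],
    [0, 0, 0],
    [0, 0, 0],
    [0, 0, 0],
    [0, 0, 0],
    [0, 0, 0],
    [0, 0, 0],
    [0, 0, 0]
  ]
}}

```text
t: 21.35
position: [561.3, 195.4, 5.2]
tool_rot: [2.665, 1.663, -0.0]
ft_force: [0.2, 0.2, 0.8]
gripper_width: 26.4
grasp_force: 0.2
```

Request:
{"fn": "carry_out", "kwargs": {
  "fingers": [26, 26, 26, 26, 26, 26, 26, 26, 26, 26],
  "translation": [
    [-10, 0, 0],
    [-25, 0, 0],
    [-30, 0, -40],
    [-30, 0, -80],
    [-80, 0, -110],
    [-130, 0, -150],
    [-180, 0, -150],
    [-200, 0, -150],
    [-200, 0, -150],
    [-200, 0, -150]
  ],
  "turn": [
    [0, 0, 0],
    [0, 0, 0],
    [0, 0, 0],
    [0, 0, 0],
    [0, 0, 0],
    [0, 0, 0],
    [0, 0, 0],
    [0, 0, 0],
    [0, 0, 0],
    [0, 0, 0]
  ]
}}

```text
t: 22.35
position: [472.4, 14.2, 155.7]
tool_rot: [-2.668, -1.657, -0.001]
ft_force: [-0.1, 0.7, -0.8]
gripper_width: 26.2
grasp_force: 0.0
```

```bash
python3 st.py; python3 see.py scene pics/c6.png
```

```text
22.35 [472.4  14.2 155.7] xax [0.443 0.896 0.001] z [ 0.     0.001 -1.   ] head 26.3 F [-0.1  0.7 -0.8] 26.2 [-0.54  0.53  0.68  2.03 -0.48  0.75 -0.02]
scene ([152.0, 250.0], 884.6, -233.0, 49.2)
scene ([320.0, 234.0], 631.9, 280.3, 31.0)
scene ([306.0, 215.0], 575.1, 221.3, 34.1)
side ([219.0, 177.0], 515.9, 267.7, 33.9)
```

View pics/c6.png

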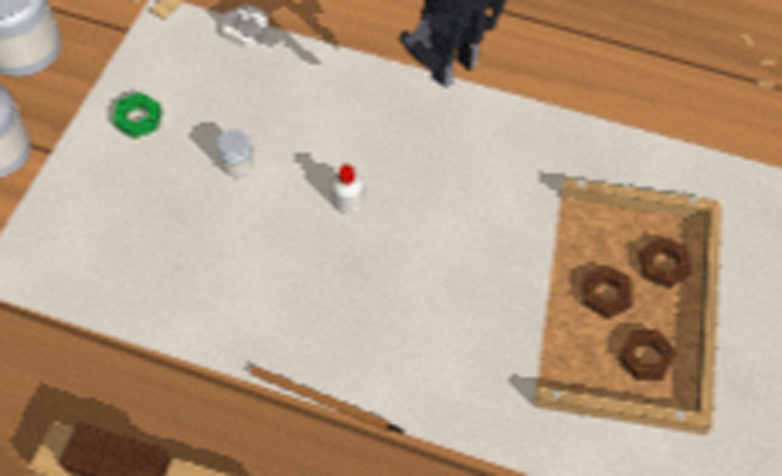

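All three frames lie flat and wholly inside the bay, at crop (606,290), (663,260) and (647,353). The front one is clear of the mouth line, and the bystanders look unmoved.

```bash
python3 -c "
from plant import arm
print(arm.finish_job())"
```

```text
the job is handed in; nothing more can be done
None
```

All three dark frames were swept into the bay and lie flat, wholly inside it; in the last picture the tins, bottle and other bystanders looked unmoved, and I handed the job in at about 22 s.

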